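# Level and lock the chassis stand

## Robot

A 6-joint arm with a two-finger parallel gripper is mounted at the origin on the work surface. World frame = base frame: x ahead of the robot, y to its left, z up, the work surface at z = 0. Lengths are in mm, angles in rad, forces in N, time in s.
With the tool pointing down it reaches from about 300 to 775 mm from the base axis. Payload 14.6 kg.
Tool frame: the origin (TCP) lies between the finger pads; the fingertips stand ctrl.tip_reach ahead of it and the grasp point (between the pads) lies 8 mm behind it (ctrl.tip_reach is the distance from the TCP to the fingertips, in mm); y points along the fingers, z is the direction in which the jaws open and shut, and the axes are right-handed (so a half turn about y gives the same grasp; the last joint's range is limited). The gripper opens to 85 mm and grips with 20 to 120 N. Pads are 22 mm wide; open, the fingers measure 114 mm over their backs; the gripper's body (76 mm by 85 mm) begins 54 mm behind the grasp point. The pads swing forward as they close: fully open they stand 13 mm farther back than shut.
Start: joints at [-1.361, 0.3, 1.521, -0, 1.321, -0.067], TCP at [150.297, -529.056, 242.281] pointing down, gripper open.
Joint ranges: [-3.03, 3.03], [-0.79, 2.21], [0.23, 2.52], [-1.04, 4.18], [0, 3.07], [-2.55, 2.55]. Speed limits (rad/s): [2.22, 2.22, 2.57, 3.14, 3.14, 3.14].

## Interface

Orientations are given as a unit quaternion [x, y, z, w].
In Python, from cell import sensors, snapshot, calibration, ticket, ctrl gives the robot as it stands.
- The arm moves only by the tool play_rows, never from a script. Its argument "deltas" is a list of rows, each a list of 2 entries, a list of its own where there are three numbers: the shift along the tool's x, y, z as a fraction of full scale, then the turn, a rotation vector about the tool's x, y, z as a fraction of full scale. In form: [[[dx, dy, dz], [wx, wy, wz]], ...]. A call has exactly 5 rows; each row shifts and turns the pose as measured when the row begins, along the tool's axes as they then stand; what a row does not reach is not made up. Full scale, the value 1, is 25 mm for a shift and pi/2 rad for a turn. A row lasts 1/10 s, in which the tool goes at most 50 mm and 8.59 degrees, less where a joint would pass 70% of its speed; a pose out of reach is approached as far as the arm can. A call with a number of a shift or a turn outside -1 to 1 is refused whole. A call with a gripper value outside its range is refused whole. "claw" is the opening, from -1 (shut) to 1 (fully open), so that 0 is half open, set as the call begins (left out, the last holds). The fingers move at their own pace and stop on an object; the grip force is fixed at half the most. Time passes only in rows, so rows that do not move let the fingers close, or fill a call up. It gives the time, the measured TCP pose, the force and the opening at its end, in the units of the state.
- sensors.get_state(): the state, without advancing time (a new reading comes with each control period).
- snapshot(name): name is "scene" or "top"; returns the picture (400x640x3 uint8, red, green, blue); there is no depth.
- calibration(name): a dict with "camera_matrix" (3x3 intrinsics, pixels), "R" (3x3) and "t" (3): a world point X has camera coordinates R X + t. Camera axes: x right, y down, z forward; pixel columns grow to the right and rows downward; lengths in mm; the calibration is good to about 2 mm. A picture is of the moment at which its call begins. calibration takes no time and is no camera call.
- ticket.job_done(): hands the job in, once; it reports no verdict.
The state is a dict: "clock": time; "q": joint angles; "joint_velocities": joint speeds; "joint_torque": joint torques, N m; "eef_pos": TCP position; "tool_rot": TCP orientation; "force": force on the tool from outside, world axes, zero at the start; "wrist_torque": the same for the moment, N m; "grip_width": opening from 0.0 (shut) to 1.0 (fully open).
Only numpy, scipy, OpenCV 4.12 (cv2) and the standard library are available. Lean on these libraries where they do the work, as an engineer would, in place of code of your own. Each camera call takes 0.05 s, during which the arm holds its last target.

## Task

The tilting stand with the half-built robot car is tipped: push its blue table down level, then lock it there with the red-handled pin from the grey rack. Feed the pin down through the slot in the yellow bridge, feel for the square-edged blind hole in the brass block underneath, and press the pin straight in until its red collar sits down on the bridge; let go, and leave the other things on the desk where they are.

Things in the scene. Friction and masses are not known exactly. Their poses are not given: they have to be found in the camera images.
- stand: Fixed grey frame of the tilting stand on a 200 x 310 mm base plate. Origin on the desk under the middle of the blue table, z up, x away from the robot; turned only about z. Its y axis is parallel to the trunnion axis, which runs 115 mm above the desk straight over the origin. Cheeks at y = -95, 97 and 178 mm; the last two carry the yellow bridge.
- cradle (a joint): Angle of the blue table about the trunnion axis: 0 = level, positive = its near edge (-x of the stand) raised. Starts at 0.3 to 0.55 rad. Stiff hinge: it stays where it is left, takes about 4 to 5 N at the edge, and nothing stops it at level. It carries a car (60 mm high, from x = -50 to +70 mm of the stand) and the brass block.
- edge (a point): Middle of the yellow strip on the near edge of the blue table's top face, clear for pushing down. The table is 220 mm (x) by 160 mm (y); its top face passes through the trunnion axis, so when level the whole face is 115 mm above the desk. This point is 92 mm from the axis, the table's edge 110 mm.
- slot (a point): Centre of the slot, at the top face of the yellow bridge (177 mm above the desk, 12 mm thick, fixed to the stand, axes as the stand's). The slot is 28 mm (x) by 36 mm (y) and goes right through. With the table level, the flat top of the brass block lies 22 mm below this point.
- hole (a point): Nominal middle of the brass block's flat 46 x 52 mm top, 40 mm above the trunnion axis; turns with the table. Round blind hole in it: 21 mm across, 34 mm deep, no chamfer. The block is adjustable and unmeasured: the true hole centre is up to 6 mm either way along y and 2.5 mm along x from here. 7 mm down sits a stiff sliding plug: it takes about 10 N to push and stays.
- pin_mid (a point): Centre of the locking pin, half-way up its 106 mm; z runs from tip to handle. Round steel shank 20 mm across, 50 mm long, tip edge bevelled 1 mm; then a red collar 44 mm across, 8 mm thick; then a square red grip 30 x 30 mm (along its own x and y), 48 mm tall, 5 to 53 mm above this point. Stands loosely in the rack, hung by its collar; about 0.15 kg.
- pin_tip (a point): Middle of the flat tip of the pin, 53 mm below its centre. With the pin home this is 50 mm below slot.
- rack: Fixed grey block 64 x 64 x 60 mm high with a 24 mm through hole, in which the pin stands. Origin at the centre of its underside.
- tyre: Bystander: loose black rubber tyre lying flat, 68 mm across, 32 mm high. Origin under its centre.
- axle: Bystander: loose black rod 120 mm long, 10 mm thick, lying on the desk.
- driver: Bystander: loose screwdriver 170 mm long, lying on the desk.
- mouse: Bystander: loose black computer mouse 105 x 60 x 34 mm.
- gear: Bystander: loose grey gear blank 60 mm across, 22 mm high.
- bottle: Bystander: loose upright water bottle 64 mm across, 190 mm high.
Things that resemble listed ones, but are neither listed nor needed, are in the scene too. Leave any pink or turquoise look-alike of the part that bears pin_mid alone.

How it is judged (in metres and radians):
On the way, in this order (a step that is already met when the one before it is completed fails the run):
1. the blue table has been brought level (within 5 degrees) while the pin is still above the bridge or in its rack (value of joint cradle between -0.09 and 0.09 rad and (horizontal distance between pin_tip and slot above 0.03 m or z of pin_tip in the frame of slot above -0.015 m)), for 0.2 s.
2. the pin's tip is in the blind hole (at least 5 mm below the block's top) (horizontal distance between pin_tip and slot below 0.012 m and z of pin_tip in the frame of slot below -0.027 m and value of joint cradle between -0.1 and 0.1 rad), for 0.1 s.
At the end, for the whole second after the job is handed in: The blue table is level within 0.09 rad (5 degrees) and still, and the pin stands upright (within 7 degrees) through the slot in the brass block's hole, its collar down on the bridge within 3 mm, its tip within 10 mm of the slot's centre line (z of pin_tip in the frame of slot below -0.047 m and horizontal distance between pin_tip and slot below 0.01 m and angle between pin_mid's own z axis and vertical below 0.12 rad and value of joint cradle between -0.09 and 0.09 rad and velocity of joint cradle between -0.03 and 0.03 rad/s); the robot touches nothing.
It fails at once if a bystander is moved more than 30 mm (distance of any of tyre, axle, driver, mouse, gear, bottle from where it was at the start of the episode above 0.03 m).
It also fails if it takes over 72 s, if anything falls off the work surface, if the arm or the gripper's body presses on something with over 40 N, if the wrist force passes 120 N, or if a joint passes its speed limit or range.

## Working session

There is one attempt and no reset: what is moved stays moved. The work goes in short steps, Python scripts to look and compute and a tool call to move; the robot and the scene stay as the last step left them, time stands still between calls to the robot, and variables do not carry over. Pictures are saved under pics/ and viewed, and the job is handed in when it is done.

Besides the shell and the picture viewer there is one more tool, called after "Call:" in YAML: its name, and indented under it one key for each argument. play_rows: Moves the arm, as the interface text tells. Its arguments: {"type":"object","properties":{"deltas":{"type":"array"},"claw":{"type":"number"}},"required":["deltas"]}

```bash
ls; mkdir -p pics; python3 - <<'E'
from cell import sensors, snapshot, calibration, ticket, ctrl
import cv2
print(sensors.get_state(), ctrl.tip_reach)
for n in("scene","top"):
    cv2.imwrite(f"pics/{n}0.png",snapshot(n)[:,:,::-1]); print(calibration(n))
E
```

```text
pics
{'clock': 0.0, 'q': array([-1.36060521e+00,  3.00461213e-01,  1.52160335e+00,  2.31807337e-05,
        1.32066431e+00, -6.66013482e-02]), 'joint_velocities': array([ 0.00074306, -0.00032281, -0.0002478 , -0.00119191, -0.00022391,
        0.00063807]), 'joint_torque': array([-7.58256865e-04, -5.43501770e+01, -3.61793411e+01, -6.17336377e-05,
        3.97600641e-03,  3.03943511e-05]), 'eef_pos': array([ 150.25478015, -528.84861406,  241.71730135]), 'tool_rot': array([-0.09756769,  0.70074721, -0.69994471,  0.09752589]), 'force': array([-0.76926501,  0.22144897, -0.24288048]), 'wrist_torque': array([-0.02492797,  0.06247879, -0.01996431]), 'grip_width': 1.0000582747409998} 11.0
{'camera_matrix': array([[503.37558922,   0.        , 319.32569273],
       [  0.        , 503.37558922, 196.94878428],
       [  0.        ,   0.        ,   1.        ]]), 'R': array([[ 0.83208591,  0.55443058,  0.01548479],
       [ 0.40760131, -0.59231471, -0.6949996 ],
       [-0.37615716,  0.58461099, -0.71884336]]), 't': array([-521.55632413, -121.09833938, 1989.82903748])}
{'camera_matrix': array([[517.89435354,   0.        , 325.36238451],
       [  0.        , 517.89435354, 203.51715688],
       [  0.        ,   0.        ,   1.        ]]), 'R': array([[-0.02512186, -0.99966923,  0.00550647],
       [-0.99770003,  0.02472472, -0.06311365],
       [ 0.06295663, -0.00707933, -0.99799116]]), 't': array([  67.20712219,  567.1156814 , 1502.87109186])}
```

View pics/scene0.png

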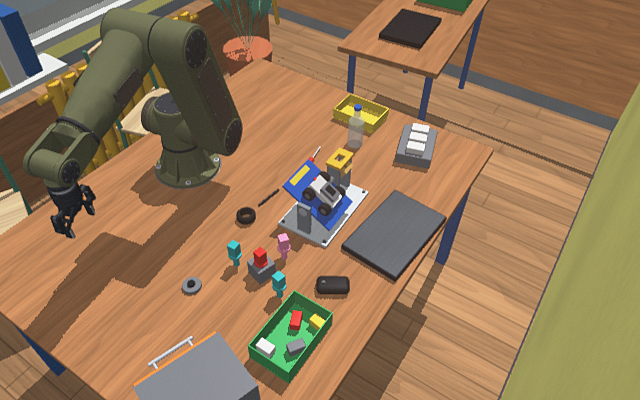

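View pics/top0.png

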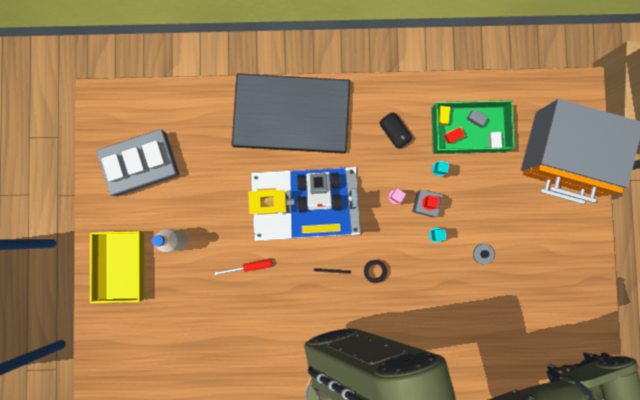

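The top view has the red pin in its rack at about (431,203). Look-alikes are at (398,197), (441,168) and (438,235). The stand is around (305,205), with the yellow bridge at (267,202) and the yellow strip at (321,228). Next I'll zoom in.

```bash
python3 - <<'E'
import cv2
a=cv2.imread("pics/top0.png")[145:265,235:475]; cv2.imwrite("pics/top0z.png",cv2.resize(a,None,fx=3.3,fy=3.3,interpolation=cv2.INTER_CUBIC))
a=cv2.imread("pics/scene0.png")[140:300,220:380]; cv2.imwrite("pics/scene0z.png",cv2.resize(a,None,fx=3.7,fy=3.7,interpolation=cv2.INTER_CUBIC))
E
```

```text
(no output)
```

View pics/top0z.png

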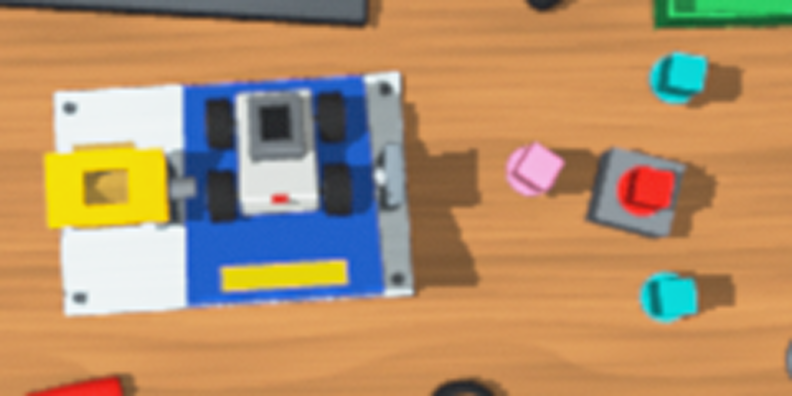

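View pics/scene0z.png

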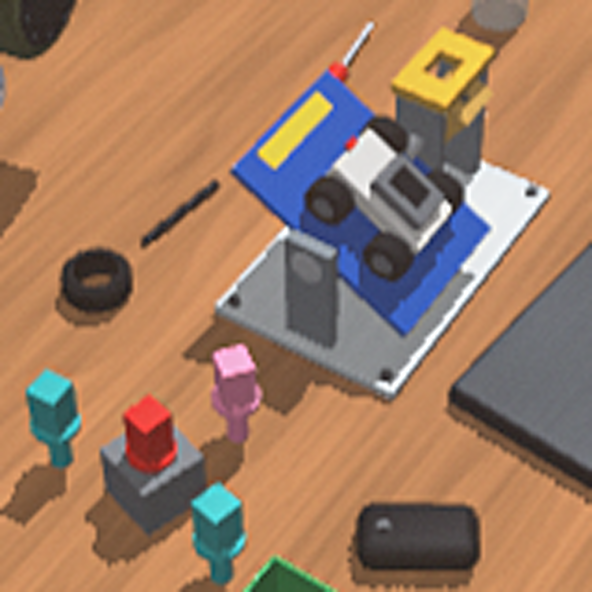

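```bash
cat > h.py <<'E'
import numpy as np, cv2
from cell import sensors, snapshot, calibration, ctrl
from scipy.spatial.transform import Rotation as Ro
def ray(n,u,v):
    c=calibration(n);K=c["camera_matrix"];R=c["R"];t=c["t"]
    d=R.T@np.linalg.solve(K,[u,v,1.]);o=-R.T@t
    return o,d/np.linalg.norm(d)
def onz(n,p,z):
    o,d=ray(n,*p); return o+d*(z-o[2])/d[2]
def proj(n,X):
    c=calibration(n);x=c["camera_matrix"]@(c["R"]@np.array(X,float)+c["t"]);return x[:2]/x[2]
def tri(pt,ps):
    o1,d1=ray("top",*pt);o2,d2=ray("scene",*ps)
    s=np.linalg.lstsq(np.c_[d1,-d2],o2-o1,rcond=None)[0]
    a=o1+d1*s[0];b=o2+d2*s[1];return (a+b)/2,np.linalg.norm(a-b)
def snap(n,f):
    im=snapshot(n)[:,:,::-1].copy();cv2.imwrite(f"pics/{f}.png",im);return im
def zoom(im,x0,y0,x1,y1,s,f):
    cv2.imwrite(f"pics/{f}.png",cv2.resize(im[y0:y1,x0:x1],None,fx=s,fy=s,interpolation=cv2.INTER_CUBIC))
def st():
    s=sensors.get_state();R=Ro.from_quat(s["tool_rot"]).as_matrix()
    print("t",round(s["clock"],2),"p",s["eef_pos"].round(1),"F",s["force"].round(1),"M",s["wrist_torque"].round(2),"g",round(s["grip_width"],3));print("tool axes(cols)\n",R.round(3))
    return s,R
E
python3 - <<'E'
from h import *
T=cv2.imread("pics/top0.png");S=cv2.imread("pics/scene0.png")
def masks(im):
    h=cv2.cvtColor(im,cv2.COLOR_BGR2HSV)
    return dict(yel=cv2.inRange(h,(22,150,120),(32,255,255)),red=cv2.inRange(h,(0,190,110),(6,255,255))|cv2.inRange(h,(174,190,110),(180,255,255)),
      white=cv2.inRange(h,(0,0,200),(180,40,255)))
for n,im in(("top",T),("scene",S)):
    m=masks(im)
    for k in m:
        cs,hi=cv2.findContours(m[k],cv2.RETR_CCOMP,cv2.CHAIN_APPROX_NONE)
        for c,hh in zip(cs,hi[0]):
            if cv2.contourArea(c)>20:
                r=cv2.minAreaRect(c);M=cv2.moments(c)
                print(n,k,"hole" if hh[3]>=0 else "",round(cv2.contourArea(c)),np.round([M['m10']/M['m00'],M['m01']/M['m00']],1),[np.round(x,1) for x in r], cv2.boundingRect(c))
zoom(T,245,165,295,245,10,"a1");zoom(T,405,185,455,220,14,"a2");zoom(S,322,145,362,185,14,"a3");zoom(S,235,230,295,290,9,"a4")
E
```

```text
top yel  3452 [114.5 266.7] [array([114. , 266.5]), array([71., 50.]), np.float64(90.0)] (89, 231, 51, 72)
top yel hole 28 [119.5 299. ] [array([119.5, 299. ]), array([15.,  2.]), np.float64(-0.0)] (112, 298, 16, 3)
top yel hole 408 [ 94.9 267.9] [array([ 94.5, 267. ]), array([ 7., 66.]), np.float64(0.0)] (91, 234, 8, 67)
top yel  174 [320.7 228.1] [array([320.9, 228.1]), array([ 5.9, 36.1]), np.float64(86.6)] (303, 225, 37, 8)
top yel  788 [266.6 201.2] [array([266.8, 200.8]), array([24. , 36.9]), np.float64(86.6)] (248, 189, 38, 25)
top yel hole 128 [266.6 201.4] [array([266.5, 201.5]), array([13., 11.]), np.float64(0.0)] (260, 196, 14, 12)
top yel  160 [443.8 114.5] [array([444., 115.]), array([18., 10.]), np.float64(90.0)] (439, 106, 11, 19)
top red  190 [257.5 264.8] [array([257.3, 264.8]), array([ 8. , 28.4]), np.float64(78.7)] (243, 259, 29, 12)
top red  149 [430.2 202.2] [array([430.5, 202.5]), array([13., 15.]), np.float64(90.0)] (423, 196, 16, 14)
top red  144 [454. 135.] [array([454., 135.]), array([ 8.9, 17.9]), np.float64(63.4)] (445, 128, 19, 15)
top white  34 [163.4 24
[... 2154 characters left out ...]
1]), np.float64(33.7)] (322, 184, 46, 62)
scene white  126 [318.  183.2] [array([319.2, 183.8]), array([12.7, 13.4]), np.float64(45.0)] (310, 175, 17, 19)
scene white  100 [415.7 145.3] [array([415.7, 145.3]), array([17.3,  7.1]), np.float64(11.3)] (407, 141, 18, 10)
scene white  94 [418. 136.] [array([418.1, 135.9]), array([16.6,  7. ]), np.float64(10.3)] (410, 132, 17, 9)
scene white  92 [420.2 127.2] [array([420.4, 127.2]), array([16.9,  6.6]), np.float64(10.3)] (412, 123, 18, 9)
scene white  468 [39.5 70.6] [array([28., 72.]), array([20.6, 73.8]), np.float64(61.9)] (0, 53, 66, 46)
scene white  466 [75.3 22.6] [array([80.3, 20. ]), array([  6.1, 107. ]), np.float64(64.9)] (31, 0, 100, 46)
```

View pics/a1.png

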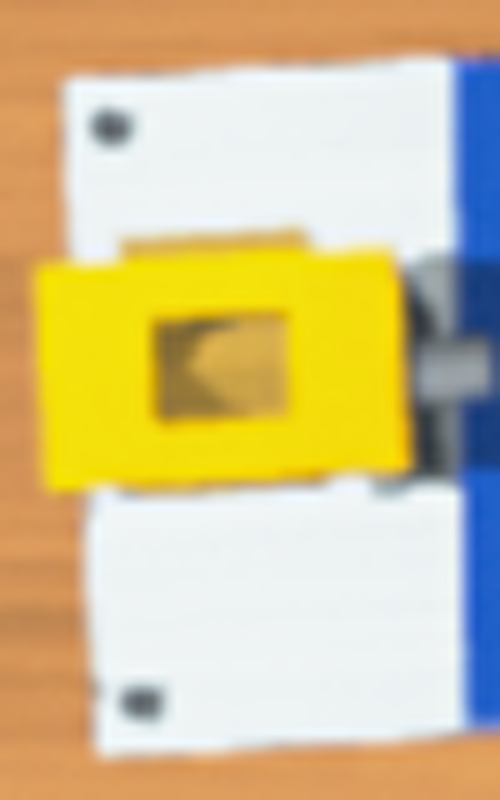

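View pics/a2.png

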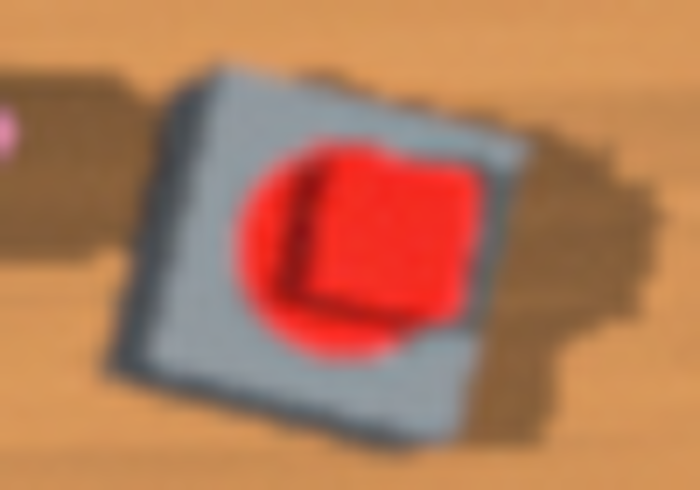

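View pics/a3.png

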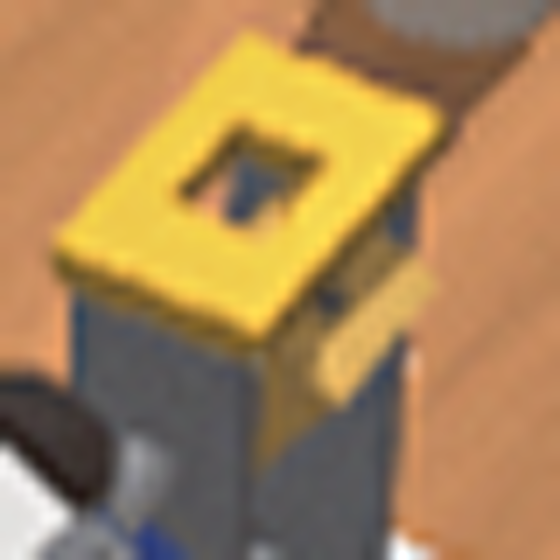

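View pics/a4.png

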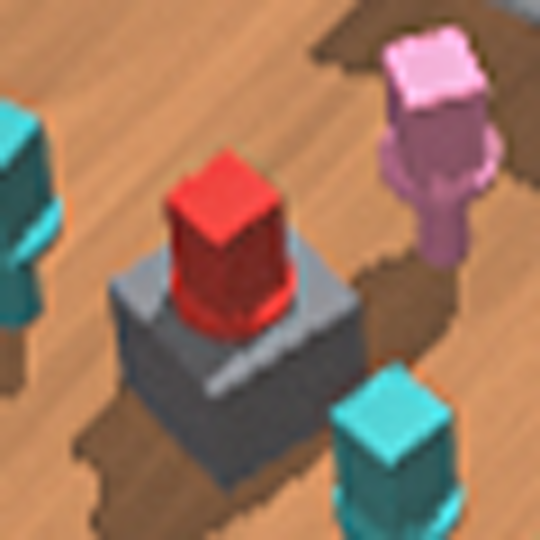

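```bash
python3 - <<'E'
from h import *
def px(P,s,ox,oy): return (np.array(P,float)+.5)/s-.5+[ox,oy]
def rep(name,n,P,z):
    W=np.array([onz(n,p,z) for p in P])[:,:2]; print(name,n,"c",W.mean(0).round(1),"sides",[np.round([np.hypot(*(W[(i+1)%4]-W[i])),np.degrees(np.arctan2(*(W[(i+1)%4]-W[i])[::-1]))],1) for i in range(4)]);return W
rep("slot","top",px([(152,318),(286,313),(290,415),(158,420)],10,245,165),177)
rep("bridge","top",px([(35,265),(395,248),(412,472),(48,490)],10,245,165),177)
rep("slot","scene",px([(183,190),(245,128),(325,160),(262,222)],14,322,145),177)
rep("bridge","scene",px([(250,35),(445,115),(258,340),(58,245)],14,322,145),177)
rep("grip","top",px([(335,150),(482,172),(462,322),(312,297)],14,405,185),116)
rep("grip","scene",px([(227,150),(285,200),(222,243),(168,200)],9,235,230),116)
rep("rack","top",px([(222,65),(525,140),(460,440),(150,365)],14,405,185),60)
# base plate corners in top0z (3.3, 235,145), left pair; right pair
for p in px([(54,93),(401,73),(413,296),(66,315)],3.3,235,145): print(p,onz("top",p,10).round(1))
# strip two views
print(tri((320.8,228.1),(299.1,174.6)))
print("bystanders", [ (k,onz("top",p,z).round(0)) for k,p,z in (("gear",(484,254),22),("tyre",(376,271),32),("pinkgrip",(398,197),116),("teal",(442,168),116),("teal2",(439,235),116),("bottle",(160,240),190),("driver",(257,265),10))])
E
```

```text
slot top c [568.5 208.1] sides [array([ 35.2, -89.3]), array([  26.9, -178.8]), array([34.7, 90.8]), array([26.9,  2.4])]
bridge top c [567.9 207.8] sides [array([ 94.7, -88.7]), array([  59.2, -176.8]), array([95.5, 91.4]), array([59.3,  2.4])]
slot scene c [566.3 215.3] sides [array([28.9, 89.5]), array([23.2,  2.8]), array([ 28.9, -91.3]), array([  22.8, -177.2])]
bridge scene c [567.6 213.1] sides [array([57.5,  1.7]), array([ 98.6, -86.8]), array([ 59.5, 178.9]), array([95.6, 92.1])]
grip top c [ 561.1 -242.2] sides [array([  29.2, -100. ]), array([ 29.8, 170.2]), array([29.8, 79.1]), array([ 29.4, -11. ])]
grip scene c [ 562.  -238.7] sides [array([ 30.5, -11.2]), array([  27.4, -103.4]), array([ 27. , 171.4]), array([28.7, 83.8])]
rack top c [ 561.4 -242.2] sides [array([  63.7, -105.4]), array([ 62.9, 165.6]), array([64.9, 74.9]), array([ 63.3, -15.5])]
[251.01515152 172.83333333] [665.5 270.7  10. ]
[356.16666667 166.77272727] [676.  -41.1  10. ]
[359.8030303  234.34848485] [475.8 -46.   10. ]
[254.65151515 240.10606061] [466.7 263.2  10. ]
(array([494.77514209,  67.97632657, 168.0276909 ]), np.float64(0.7075184838194354))
bystanders [('gear', array([ 409., -405.,   22.])), ('tyre', array([369., -88.,  32.])), ('pinkgrip', array([ 575., -146.,  116.])), ('teal', array([ 653., -271.,  116.])), ('teal2', array([ 468., -255.,  116.])), ('bottle', array([474., 484., 190.])), ('driver', array([394., 258.,  10.]))]
```

The slot is at about (568,209,177) and the stand yaw is about +1.7°. That puts the stand origin near (572,72) and the strip at (495,68,168), a tilt of about 0.55. The pin is at about (561.5,-241.5), with its grip yawed about -10°. Now the tool frame.

```bash
cat >> h.py <<'E'
def plan(tgt,jaw=None):
    s,R=st(); d=np.array(tgt,float)-s["eef_pos"]; print("d world",d.round(1),"tool units(25mm)",(R.T@d/25).round(2),"dist",np.linalg.norm(d).round(0),"q",s["q"].round(2))
    # desired rotation: y down, z = jaw yaw (rad)
    if jaw is not None:
        z=np.array([np.cos(jaw),np.sin(jaw),0]);y=np.array([0,0,-1.]);
        if z@R[:,2]<0:z=-z
        Rd=np.c_[np.cross(y,z),y,z]; w=Ro.from_matrix(R.T@Rd).as_rotvec();print("turn tool units(pi/2)",(w/(np.pi/2)).round(4),"deg",np.degrees(w).round(2))
E
python3 -c "
from h import *
plan((493,69,250),0.03+np.pi/2)"
```

```text
t 0.1 p [ 150.3 -528.9  241.8] F [-0.   0.5  0.4] M [-0.03  0.04  0.02] g 0.996
tool axes(cols)
 [[-0.962 -0.     0.273]
 [-0.273  0.001 -0.962]
 [-0.    -1.    -0.001]]
d world [342.7 597.9   8.2] tool units(25mm) [-19.72  -0.31 -19.26] dist 689.0 q [-1.36  0.3   1.52  0.    1.32 -0.07]
turn tool units(pi/2) [0.0006 0.1571 0.    ] deg [ 0.06 14.14  0.  ]
```

Call:
play_rows:
  deltas:
    - [[-0.9,-0.3,-0.9],[0,0.08,0]]
    - [[-0.9,0,-1],[0,0.08,0]]
    - [[-0.8,0,-1],[0,0,0]]
    - [[-0.8,0,-1],[0,0,0]]
    - [[-0.8,0,-1],[0,0,0]]
  claw: -1

```text
clock: 0.6
eef_pos: [243.4, -393.9, 247.4]
tool_rot: [-0.004, 0.709, -0.705, 0.003]
force: [0.7, -0.5, -0.4]
grip_width: 0.144
```

Call:
play_rows:
  deltas:
    - [[-0.8,0,-1],[0,0,0]]
    - [[-0.6,0,-1],[0,0,0]]
    - [[-0.6,0,-1],[0,0,0]]
    - [[-0.6,0,-1],[0,0,0]]
    - [[-0.6,0,-1],[0,0,0]]

```text
clock: 1.1
eef_pos: [324.6, -261.8, 247.0]
tool_rot: [-0.005, 0.709, -0.705, 0.003]
force: [1.1, 0.3, -0.7]
grip_width: 0.0
```

```bash
python3 -c "
from h import *
plan((493,69,250),0.03+np.pi/2)"
```

```text
t 1.1 p [ 324.6 -261.8  247. ] F [ 1.1  0.3 -0.7] M [-0.06 -0.04 -0.02] g 0.0
tool axes(cols)
 [[-1.    -0.003  0.01 ]
 [-0.01   0.006 -1.   ]
 [ 0.003 -1.    -0.006]]
d world [168.4 330.8   3. ] tool units(25mm) [ -6.87  -0.06 -13.16] dist 371.0 q [-0.77 -0.    1.86  0.    1.29  0.79]
turn tool units(pi/2) [ 0.0041 -0.0126  0.0017] deg [ 0.37 -1.14  0.15]
```

Call:
play_rows:
  deltas:
    - [[-0.6,0,-1],[0,-0.01,0]]
    - [[-0.6,0,-1],[0,0,0]]
    - [[-0.6,0,-1],[0,0,0]]
    - [[-0.6,0,-1],[0,0,0]]
    - [[-0.6,0,-1],[0,0,0]]

```text
clock: 1.6
eef_pos: [398.3, -129.0, 246.9]
tool_rot: [-0.011, 0.71, -0.704, 0.008]
force: [-0.3, -0.7, -0.5]
grip_width: -0.002
```

Call:
play_rows:
  deltas:
    - [[-0.5,0,-1],[0,0,0]]
    - [[-0.5,0,-1],[0,0,0]]
    - [[-0.5,0,-1],[0,0,0]]
    - [[-0.5,0,-1],[0,0,0]]
    - [[-0.5,0,-1],[0,0,0]]

```text
clock: 2.1
eef_pos: [458.9, 3.7, 246.8]
tool_rot: [-0.011, 0.71, -0.704, 0.007]
force: [-0.5, -1.1, 0.3]
grip_width: 0.002
```

```bash
python3 -c "
from h import *
plan((493,69,200),0.03+np.pi/2)"
```

```text
t 2.1 p [458.9   3.7 246.8] F [-0.5 -1.1  0.3] M [-0.02 -0.   -0.01] g 0.002
tool axes(cols)
 [[-1.    -0.006  0.027]
 [-0.027  0.007 -1.   ]
 [ 0.006 -1.    -0.008]]
d world [ 34.1  65.3 -46.8] tool units(25mm) [-1.44  1.88 -2.56] dist 87.0 q [-0.08  0.09  1.76  0.01  1.3   1.47]
turn tool units(pi/2) [ 0.0048 -0.0021  0.0035] deg [ 0.43 -0.19  0.32]
```

Call:
play_rows:
  deltas:
    - [[-0.5,0,-0.9],[0.004,0,0.003]]
    - [[-0.5,0.2,-0.8],[0,0,0]]
    - [[-0.4,0.6,-0.8],[0,0,0]]
    - [[0,0.6,0],[0,0,0]]
    - [[0,0.4,0],[0,0,0]]

```text
clock: 2.6
eef_pos: [494.0, 73.3, 200.3]
tool_rot: [-0.011, 0.708, -0.707, 0.011]
force: [-1.2, -0.0, -0.7]
grip_width: 0.004
```

```bash
python3 -c "
from h import *
plan((493,69,126),0.03+np.pi/2)
im=snap('scene','s1');zoom(im,260,90,380,210,5,'s1z')"
```

```text
t 2.6 p [494.   73.3 200.3] F [-1.2 -0.  -0.7] M [-0.03  0.02 -0.03] g 0.004
tool axes(cols)
 [[-1.    -0.     0.031]
 [-0.031  0.001 -1.   ]
 [ 0.    -1.    -0.001]]
d world [ -1.   -4.3 -74.3] tool units(25mm) [0.04 2.97 0.17] dist 74.0 q [0.07 0.23 1.71 0.   1.2  1.61]
turn tool units(pi/2) [0.0009 0.0004 0.0002] deg [0.08 0.03 0.02]
```

View pics/s1z.png

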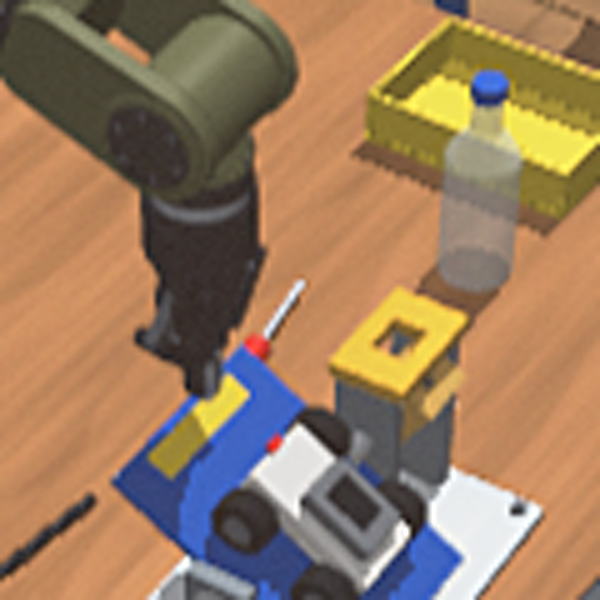

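Call:
play_rows:
  deltas:
    - [[0,0.5,0.1],[0,0,0]]
    - [[0,0.5,0],[0,0,0]]
    - [[0.1,0.5,0],[0,0,0]]
    - [[0.1,0.5,0],[0,0,0]]
    - [[0.1,0.3,0],[0,0,0]]

```text
clock: 3.15
eef_pos: [487.3, 69.2, 142.0]
tool_rot: [-0.009, 0.708, -0.706, 0.011]
force: [3.1, 1.5, 4.1]
grip_width: 0.0
```

```bash
python3 -c "
from h import *
plan((484,69,126),0.03+np.pi/2)
im=snap('scene','s2');zoom(im,260,90,380,210,5,'s2z')"
```

```text
t 3.15 p [487.3  69.2 142. ] F [3.1 1.5 4.1] M [ 0.2  -0.66 -0.02] g 0.0
tool axes(cols)
 [[-1.     0.004  0.028]
 [-0.028  0.002 -1.   ]
 [-0.004 -1.    -0.002]]
d world [ -3.3  -0.2 -16. ] tool units(25mm) [0.13 0.64 0.01] dist 16.0 q [0.07 0.28 1.79 0.   1.06 1.61]
turn tool units(pi/2) [ 0.0012 -0.0015 -0.0023] deg [ 0.11 -0.13 -0.21]
```

View pics/s2z.png

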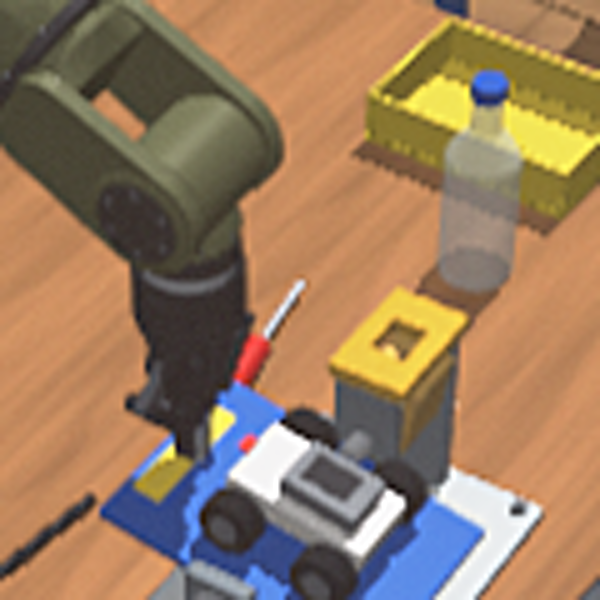

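The table is going down under the tips, with about 4 N upward on the tool. About 16 mm remain.

Call:
play_rows:
  deltas:
    - [[0.05,0.25,0],[0,0,0]]
    - [[0.05,0.2,0],[0,0,0]]
    - [[0,0.1,0],[0,0,0]]
    - [[0,0,0],[0,0,0]]
    - [[0,0,0],[0,0,0]]

```text
clock: 3.7
eef_pos: [484.8, 68.8, 128.2]
tool_rot: [-0.008, 0.708, -0.706, 0.011]
force: [0.8, -1.1, 0.7]
grip_width: -0.001
```

```bash
python3 -c "
from h import *
plan((484,69,126),0.03+np.pi/2)"
```

```text
t 3.7 p [484.8  68.8 128.2] F [ 0.8 -1.1  0.7] M [-0.   -0.19  0.05] g -0.001
tool axes(cols)
 [[-1.     0.004  0.027]
 [-0.027  0.002 -1.   ]
 [-0.004 -1.    -0.002]]
d world [-0.8  0.2 -2.2] tool units(25mm) [ 0.03  0.09 -0.01] dist 2.0 q [0.07 0.3  1.81 0.   1.03 1.61]
turn tool units(pi/2) [ 0.0012 -0.0019 -0.0028] deg [ 0.11 -0.17 -0.25]
```

Call:
play_rows:
  deltas:
    - [[0,0.05,0],[0,0,0]]
    - [[0,0.04,0],[0,0,0]]
    - [[0,0.03,0],[0,0,0]]
    - [[0,0,0],[0,0,0]]
    - [[0,0,0],[0,0,0]]

```text
clock: 4.2
eef_pos: [484.8, 68.8, 125.4]
tool_rot: [-0.008, 0.708, -0.706, 0.011]
force: [-0.6, 0.3, 3.2]
grip_width: -0.002
```

```bash
python3 -c "
from h import *
plan((484,69,126),0.03+np.pi/2)
im=snap('scene','s3');zoom(im,260,90,380,210,5,'s3z')
im=snap('top','t3');zoom(im,235,145,475,265,3.3,'t3z')"
```

```text
t 4.2 p [484.8  68.8 125.4] F [-0.6  0.3  3.2] M [ 0.08  0.13 -0.  ] g -0.002
tool axes(cols)
 [[-1.     0.004  0.027]
 [-0.027  0.002 -1.   ]
 [-0.004 -1.    -0.002]]
d world [-0.8  0.2  0.6] tool units(25mm) [ 0.03 -0.02 -0.01] dist 1.0 q [0.07 0.3  1.81 0.   1.02 1.61]
turn tool units(pi/2) [ 0.0012 -0.0018 -0.0027] deg [ 0.1  -0.16 -0.25]
```

View pics/s3z.png

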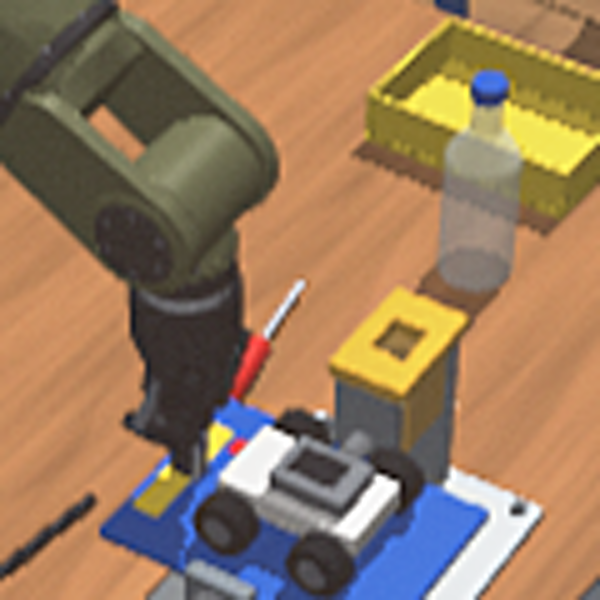

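The table is level: the tip is at z≈114.4 with about 3 N contact. Lifting off and going to the pin.

Call:
play_rows:
  deltas:
    - [[0,-0.8,0],[0,0,0]]
    - [[0,-1,0],[0,0,0]]
    - [[0,-1,0],[0,0,0]]
    - [[-0.2,-0.8,0.7],[0,0,0]]
    - [[-0.2,0,1],[0,0,0]]
  claw: 0.3

```text
clock: 4.8
eef_pos: [494.5, 27.0, 217.0]
tool_rot: [-0.011, 0.707, -0.707, 0.011]
force: [-0.0, 0.1, -0.8]
grip_width: 0.651
```

```bash
python3 -c "
from h import *
plan((561.5,-241.5,170),1.393)"
```

```text
t 4.8 p [494.5  27.  217. ] F [-0.   0.1 -0.8] M [-0.   -0.02  0.01] g 0.651
tool axes(cols)
 [[-1.    -0.     0.03 ]
 [-0.03   0.001 -1.   ]
 [ 0.    -1.    -0.001]]
d world [  67.  -268.5  -47. ] tool units(25mm) [-2.35  1.86 10.82] dist 281.0 q [-0.02  0.2   1.7   0.    1.24  1.52]
turn tool units(pi/2) [0.0008 0.1325 0.0003] deg [ 0.07 11.92  0.02]
```

View pics/t3z.png

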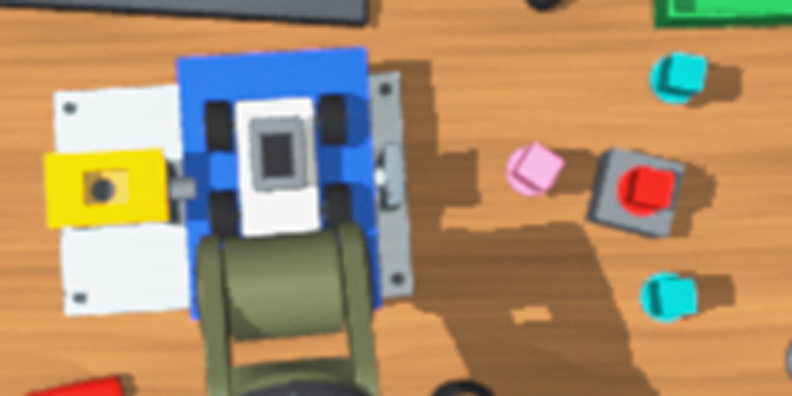

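Call:
play_rows:
  deltas:
    - [[-0.2,0,1],[0,0,0]]
    - [[-0.2,0,1],[0,0,0]]
    - [[-0.2,0,1],[0,0,0]]
    - [[-0.2,0,1],[0,0,0]]
    - [[-0.2,0,1],[0,0,0]]

```text
clock: 5.3
eef_pos: [523.6, -101.9, 216.4]
tool_rot: [-0.012, 0.707, -0.707, 0.011]
force: [0.2, -0.8, -0.5]
grip_width: 0.654
```

Call:
play_rows:
  deltas:
    - [[-0.2,0,1],[0,0,0]]
    - [[-0.2,0.1,1],[0,0,0]]
    - [[-0.2,0.3,1],[0,0.05,0]]
    - [[-0.2,0.4,1],[0,0.05,0]]
    - [[0.2,0.4,0.8],[0,0.03,0]]

```text
clock: 5.8
eef_pos: [537.9, -226.7, 184.5]
tool_rot: [0.063, 0.705, -0.704, -0.064]
force: [0.2, 0.3, 0.1]
grip_width: 0.651
```

```bash
python3 - <<'E'
from h import *
plan((561.5,-241.5,130),1.393)
T=cv2.imread("pics/t3.png");zoom(T,250,180,284,220,15,"hole")
g=cv2.cvtColor(T,cv2.COLOR_BGR2GRAY)[190:213,250:284];
print(g[5:19,8:26])
E
```

```text
t 5.8 p [ 537.9 -226.7  184.5] F [0.2 0.3 0.1] M [-0.04  0.03 -0.01] g 0.651
tool axes(cols)
 [[-0.984 -0.002 -0.179]
 [ 0.179  0.001 -0.984]
 [ 0.002 -1.    -0.001]]
d world [ 23.6 -14.8 -54.5] tool units(25mm) [-1.04  2.18  0.42] dist 61.0 q [-0.46  0.43  1.49  0.    1.23  1.29]
turn tool units(pi/2) [ 0.0004 -0.0011  0.0012] deg [ 0.04 -0.1   0.11]
[[209 209 208 208 208 208 206 205 205 205 205 204 204 203 203 204 207 208]
 [209 206 197 192 191 187 178 180 190 194 190 185 186 185 186 192 205 208]
 [209 202 166 151 157 157 154 171 201 210 209 208 209 210 209 210 206 208]
 [210 202 157 139 145 145 141 152 185 197 209 216 216 215 215 215 207 208]
 [210 202 157 143 145 136 116 106 116 135 177 211 216 216 215 214 206 208]
 [210 201 159 143 136 110  86  74  74  93 138 188 212 215 216 213 206 207]
 [209 203 166 142 122  89  72  71  71  86 116 156 199 215 215 213 206 207]
 [208 202 166 139 112  83  72  70  72  85 113 149 198 214 215 214 208 207]
 [208 202 166 140 114  82  72  70  71  85 115 155 203 215 214 214 209 207]
 [209 202 165 143 129  96  76  70  70  89 130 178 212 214 215 213 208 207]
 [208 202 166 144 137 120 100  90  92 122 171 203 214 214 214 214 208 206]
 [208 202 172 149 153 156 153 147 151 180 209 214 213 213 213 211 206 206]
 [208 207 200 182 186 194 194 193 196 203 209 207 205 206 206 206 206 206]
 [208 208 207 205 206 207 207 207 207 207 207 207 208 207 206 206 206 207]]
```

View pics/hole.png

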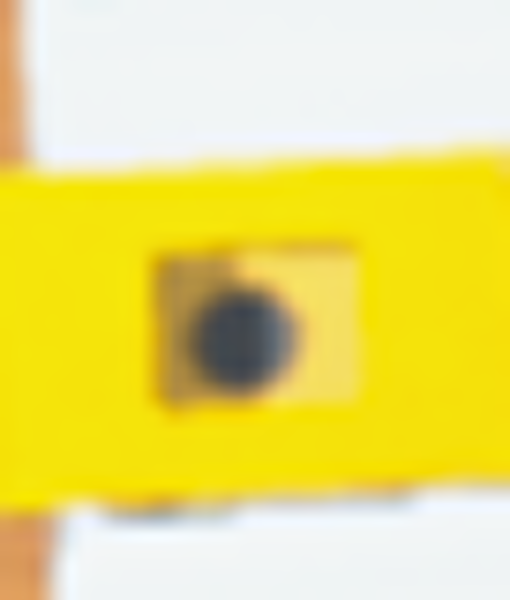

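The hole shows through the slot at pixel (265.7,202.3) and the slot centre at (266.7,201.3).

```bash
python3 - <<'E'
from h import *
print(onz("top",(265.67,202.27),155),onz("top",(266.7,201.3),177))
E
```

```text
[567.23832251 213.21438631 155.        ] [568.22082283 208.08399733 177.        ]
```

Call:
play_rows:
  deltas:
    - [[-0.6,0.4,0.2],[0,0,0]]
    - [[-0.3,0.4,0.2],[0,0,0]]
    - [[-0.1,0.3,0],[0,0,0]]
    - [[0,0.3,0],[0,0,0]]
    - [[0,0,0],[0,0,0]]

```text
clock: 6.3
eef_pos: [559.2, -243.0, 144.3]
tool_rot: [0.062, 0.705, -0.703, -0.067]
force: [0.2, 0.0, -0.6]
grip_width: 0.65
```

```bash
python3 - <<'E'
from h import *
plan((561.5,-241.5,130),1.393)
im=snap('scene','s4');zoom(im,220,190,320,290,6,'s4z')
im=snap('top','t4');zoom(im,390,150,480,250,6,'t4z')
E
```

```text
t 6.3 p [ 559.2 -243.   144.3] F [ 0.2  0.  -0.6] M [-0.02 -0.01 -0.02] g 0.65
tool axes(cols)
 [[-0.983 -0.007 -0.182]
 [ 0.182  0.003 -0.983]
 [ 0.007 -1.    -0.002]]
d world [  2.3   1.5 -14.3] tool units(25mm) [-0.08  0.57 -0.08] dist 15.0 q [-0.47  0.53  1.44 -0.    1.18  1.28]
turn tool units(pi/2) [ 0.0011 -0.0035  0.0045] deg [ 0.1  -0.32  0.41]
```

View pics/s4z.png

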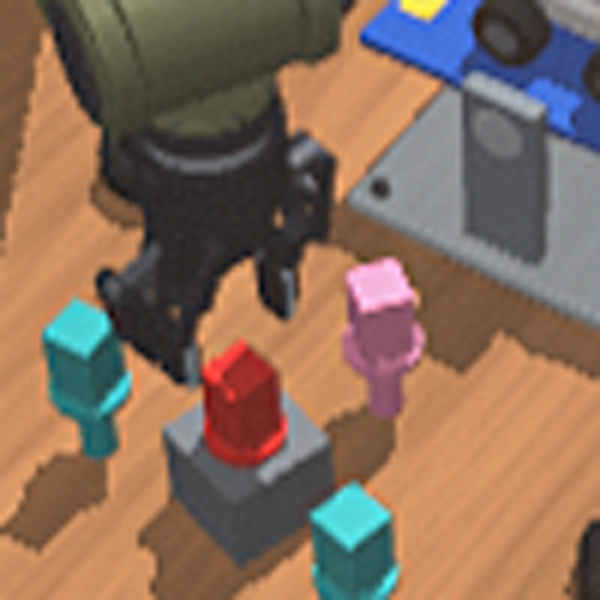

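View pics/t4z.png

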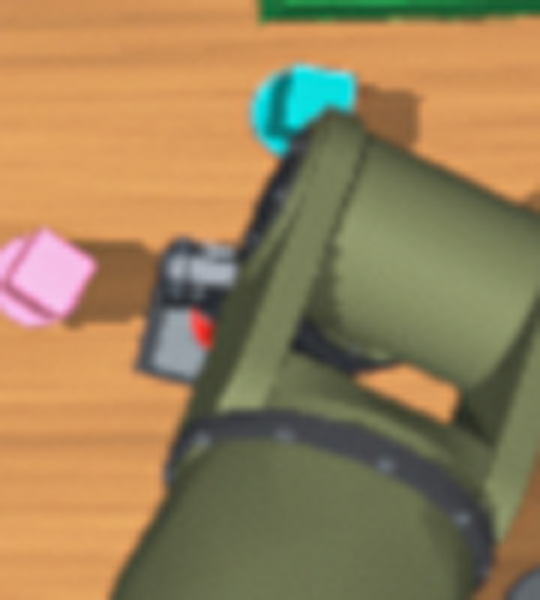

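The jaws straddle the red grip. Descending.

Call:
play_rows:
  deltas:
    - [[-0.08,0.5,-0.06],[0,0,0]]
    - [[0,0.5,0],[0,0,0.004]]
    - [[0,0.5,0],[0,0,0]]
    - [[0,0.4,0],[0,0,0]]
    - [[0,0.3,0],[0,0,0]]

```text
clock: 6.9
eef_pos: [562.9, -241.2, 89.1]
tool_rot: [-0.066, -0.704, 0.704, 0.062]
force: [-1.3, 0.4, 1.0]
grip_width: 0.653
```

```bash
python3 - <<'E'
from h import *
plan((561.5,-241.5,83),1.393)
im=snap('scene','s5');zoom(im,220,190,320,290,6,'s5z')
E
```

```text
t 6.9 p [ 562.9 -241.2   89.1] F [-1.3  0.4  1. ] M [-0.02 -0.03 -0.04] g 0.653
tool axes(cols)
 [[-0.983  0.005 -0.181]
 [ 0.181 -0.001 -0.983]
 [-0.005 -1.    -0.   ]]
d world [-1.4 -0.3 -6.1] tool units(25mm) [0.06 0.24 0.02] dist 6.0 q [-0.47  0.59  1.48  0.    1.07  1.29]
turn tool units(pi/2) [ 0.     -0.0026 -0.0032] deg [ 0.   -0.24 -0.29]
```

View pics/s5z.png

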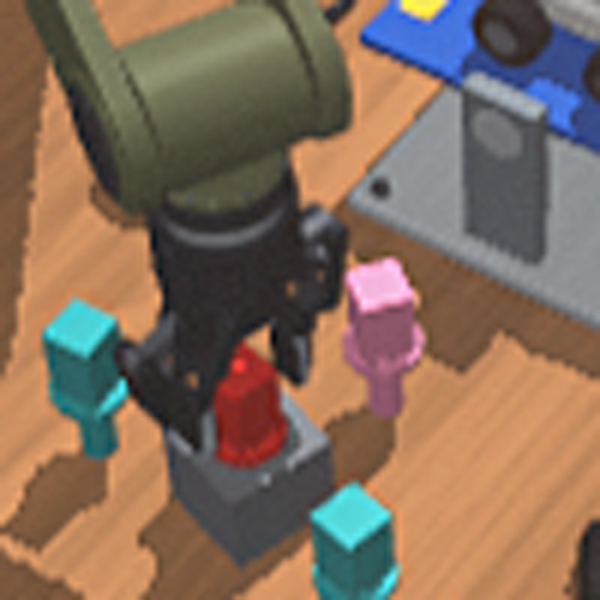

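Call:
play_rows:
  deltas:
    - [[0.05,0.15,0],[0,-0.002,-0.003]]
    - [[0,0.08,0],[0,0,0]]
    - [[0,0,0],[0,0,0]]
    - [[0,0,0],[0,0,0]]
    - [[0,0,0],[0,0,0]]

```text
clock: 7.45
eef_pos: [561.5, -241.0, 82.2]
tool_rot: [0.063, 0.704, -0.704, -0.063]
force: [0.3, 0.0, -0.1]
grip_width: 0.651
```

Call:
play_rows:
  deltas:
    - [[0,0,0],[0,0,0]]
    - [[0,0,0],[0,0,0]]
    - [[0,0,0],[0,0,0]]
    - [[0,0,0],[0,0,0]]
    - [[0,0,0],[0,0,0]]
  claw: -1

```text
clock: 7.95
eef_pos: [561.8, -241.1, 82.8]
tool_rot: [-0.063, -0.704, 0.704, 0.063]
force: [-0.1, 0.1, 0.3]
grip_width: 0.344
```

```bash
python3 - <<'E'
from h import *
plan((561.5,-241.5,83),1.393)
im=snap('scene','s6');zoom(im,220,190,320,290,6,'s6z')
E
```

```text
t 7.95 p [ 561.8 -241.1   82.8] F [-0.1  0.1  0.3] M [-0.02 -0.03  0.03] g 0.344
tool axes(cols)
 [[-0.984  0.    -0.178]
 [ 0.178 -0.    -0.984]
 [-0.    -1.     0.   ]]
d world [-0.3 -0.4  0.2] tool units(25mm) [ 0.01 -0.01  0.02] dist 1.0 q [-0.47  0.6   1.48  0.    1.06  1.28]
turn tool units(pi/2) [-0.     -0.0006 -0.0001] deg [-0.   -0.05 -0.01]
```

View pics/s6z.png

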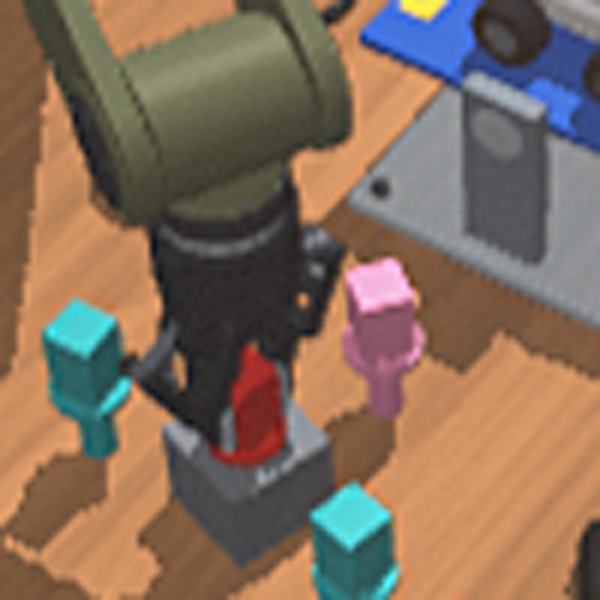

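Gripped: opening 0.344 is about 29 mm. The tip is 72.8 mm below the TCP. Lifting straight up.

Call:
play_rows:
  deltas:
    - [[0,-0.3,0],[0,0,0]]
    - [[0,-0.6,0],[0,0,0]]
    - [[0,-0.8,0],[0,0,0]]
    - [[0,-1,0],[0,0,0]]
    - [[0,-1,0],[0,0,0]]

```text
clock: 8.5
eef_pos: [560.4, -240.4, 178.4]
tool_rot: [0.061, 0.705, -0.704, -0.065]
force: [0.2, 0.3, -1.3]
grip_width: 0.349
```

Call:
play_rows:
  deltas:
    - [[0,-1,0],[0,0,0]]
    - [[0,-1,0],[0,0,0]]
    - [[0,-1,0],[0,0,0]]
    - [[0,-0.7,-0.5],[0,0,0]]
    - [[0,-0.4,-0.8],[0,0,0]]

```text
clock: 9.0
eef_pos: [565.6, -209.4, 294.6]
tool_rot: [-0.065, -0.704, 0.705, 0.063]
force: [-0.2, -1.0, -2.3]
grip_width: 0.345
```

```bash
python3 - <<'E'
from h import *
plan((567.5,212,275),1.393)
im=snap('scene','s7');zoom(im,200,110,350,270,4,'s7z')
E
```

```text
t 9.0 p [ 565.6 -209.4  294.6] F [-0.2 -1.  -2.3] M [-0.01  0.03  0.05] g 0.345
tool axes(cols)
 [[-0.984  0.002 -0.18 ]
 [ 0.18  -0.001 -0.984]
 [-0.002 -1.     0.001]]
d world [  1.9 421.4 -19.6] tool units(25mm) [  2.97   0.76 -16.6 ] dist 422.0 q [-0.42  0.39  1.28 -0.    1.47  1.34]
turn tool units(pi/2) [-0.0005 -0.0022 -0.0014] deg [-0.05 -0.2  -0.12]
```

View pics/s7z.png

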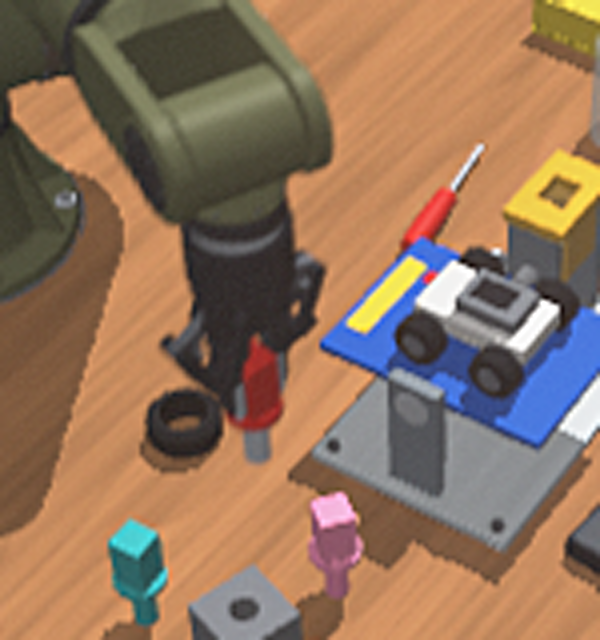

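Call:
play_rows:
  deltas:
    - [[0.1,0,-0.9],[0,-0.05,0]]
    - [[0.1,0,-1],[0,-0.05,0]]
    - [[0,0,-1],[0,-0.03,0]]
    - [[0,0,-1],[0,0,0]]
    - [[0,0,-1],[0,0,0]]

```text
clock: 9.55
eef_pos: [565.9, -81.1, 302.8]
tool_rot: [0.008, -0.706, 0.708, -0.015]
force: [0.8, 0.0, -1.6]
grip_width: 0.344
```

Call:
play_rows:
  deltas:
    - [[0,0,-1],[0,0,0]]
    - [[0,0,-1],[0,0,0]]
    - [[0,0,-1],[0,0,0]]
    - [[0,0,-1],[0,0,0]]
    - [[0,0,-1],[0,0,0]]

```text
clock: 10.05
eef_pos: [559.9, 49.1, 308.2]
tool_rot: [0.006, -0.706, 0.708, -0.016]
force: [-0.1, 0.1, -2.4]
grip_width: 0.344
```

```bash
python3 - <<'E'
from h import *
plan((567.5,212,275),0.03+np.pi/2)
E
```

```text
t 10.05 p [559.9  49.1 308.2] F [-0.1  0.1 -2.4] M [ 0.03 -0.03 -0.02] g 0.344
tool axes(cols)
 [[-0.999  0.015  0.032]
 [-0.032 -0.004 -0.999]
 [-0.014 -1.     0.004]]
d world [  7.6 162.9 -33.2] tool units(25mm) [-0.49  1.31 -6.51] dist 166.0 q [ 0.02  0.28  1.4  -0.    1.45  1.56]
turn tool units(pi/2) [-0.0027  0.0011 -0.0092] deg [-0.24  0.1  -0.83]
```

Call:
play_rows:
  deltas:
    - [[-0.1,0.2,-1],[-0.003,0,-0.009]]
    - [[-0.1,0.2,-1],[0,0,0]]
    - [[-0.1,0.2,-1],[0,0,0]]
    - [[-0.1,0.1,-1],[0,0,0]]
    - [[-0.1,0.1,-1],[0,0,0]]

```text
clock: 10.55
eef_pos: [567.0, 179.5, 294.1]
tool_rot: [-0.01, 0.707, -0.707, 0.013]
force: [-0.1, 0.3, -2.0]
grip_width: 0.344
```

Call:
play_rows:
  deltas:
    - [[0,0,-0.8],[0,0,0]]
    - [[0,0,-0.4],[0,0,0]]
    - [[0,0,0],[0,0,0]]
    - [[0,0,0],[0,0,0]]
    - [[0,0,0],[0,0,0]]

```text
clock: 11.05
eef_pos: [565.1, 211.6, 297.0]
tool_rot: [-0.01, 0.708, -0.706, 0.015]
force: [0.2, 0.9, -2.4]
grip_width: 0.342
```

```bash
python3 - <<'E'
from h import *
plan((567.5,212,260),0.03+np.pi/2)
im=snap('scene','s8');zoom(im,290,90,390,200,5.4,'s8z')
im=snap('top','t8');zoom(im,230,160,300,240,7,'t8z')
E
```

```text
t 11.05 p [565.1 211.6 297. ] F [ 0.2  0.9 -2.4] M [-0.06 -0.02 -0.02] g 0.342
tool axes(cols)
 [[-0.999  0.007  0.035]
 [-0.035  0.002 -0.999]
 [-0.007 -1.    -0.001]]
d world [  2.4   0.4 -37. ] tool units(25mm) [-0.09  1.48 -0.01] dist 37.0 q [ 0.3   0.38  1.28 -0.    1.47  1.83]
turn tool units(pi/2) [ 0.0009  0.0031 -0.0043] deg [ 0.08  0.28 -0.39]
```

View pics/s8z.png

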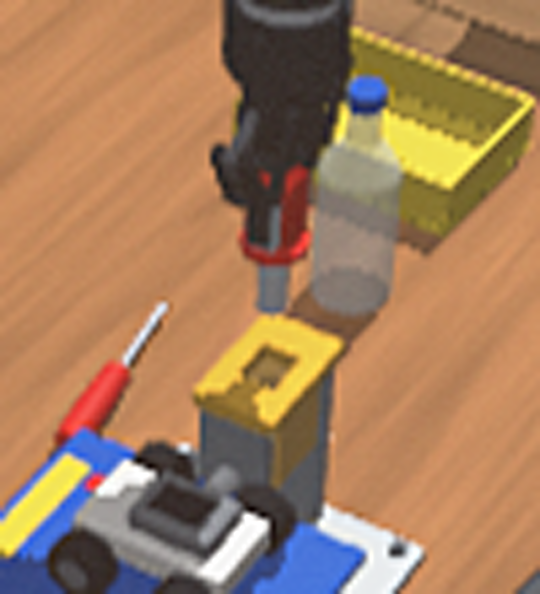

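View pics/t8z.png

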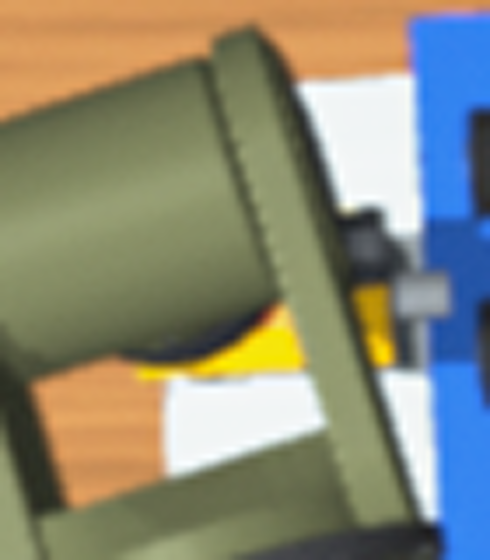

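```bash
python3 - <<'E'
from h import *
S=cv2.imread("pics/s8.png");zoom(S,328,125,358,170,13,'s8y')
print("pred tip", proj("scene",(565.6,211.6,224.2)), "zoom", ((proj("scene",(565.6,211.6,224.2))-[328,125]+.5)*13-.5))
E
```

```text
pred tip [339.54061508 147.26217524] zoom [156.02799607 295.40827809]
```

View pics/s8y.png

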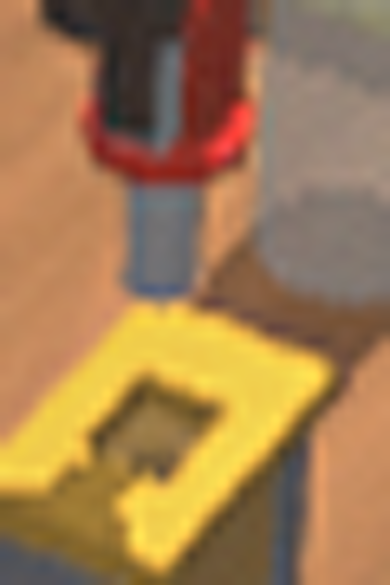

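```bash
python3 - <<'E'
from h import *
for p in((339.4,158.7),(339.4,159.3)): print(onz("scene",p,177))
E
```

```text
[570.22486886 207.23250209 177.        ]
[571.90601034 204.55122145 177.        ]
```

Call:
play_rows:
  deltas:
    - [[-0.08,0.5,0],[0,0.002,-0.004]]
    - [[-0.04,0.5,0],[0,0,0]]
    - [[0,0.4,0],[0,0,0]]
    - [[0,0,0],[0,0,0]]
    - [[0,0,0],[0,0,0]]

```text
clock: 11.65
eef_pos: [568.5, 210.2, 257.4]
tool_rot: [-0.011, 0.707, -0.707, 0.01]
force: [0.7, 0.4, -2.3]
grip_width: 0.345
```

```bash
python3 - <<'E'
from h import *
plan((568,211,240),0.03+np.pi/2)
E
```

```text
t 11.65 p [568.5 210.2 257.4] F [ 0.7  0.4 -2.3] M [0.01 0.01 0.01] g 0.345
tool axes(cols)
 [[-1.    -0.002  0.029]
 [-0.029  0.001 -1.   ]
 [ 0.002 -1.    -0.001]]
d world [ -0.5   0.8 -17.4] tool units(25mm) [ 0.02  0.69 -0.03] dist 17.0 q [0.29 0.42 1.33 0.   1.4  1.83]
turn tool units(pi/2) [ 0.0005 -0.0005  0.0015] deg [ 0.04 -0.04  0.13]
```

Call:
play_rows:
  deltas:
    - [[0,0.2,0],[0,0,0]]
    - [[0,0.2,0],[0,0,0]]
    - [[0,0.1,0],[0,0,0]]
    - [[0,0,0],[0,0,0]]
    - [[0,0,0],[0,0,0]]

```text
clock: 12.15
eef_pos: [568.5, 210.4, 244.4]
tool_rot: [-0.011, 0.707, -0.707, 0.01]
force: [-0.2, -0.2, -1.0]
grip_width: 0.348
```

```bash
python3 - <<'E'
from h import *
plan((568,211,228),0.03+np.pi/2)
im=snap('scene','s9');zoom(im,320,120,365,175,10,'s9z')
E
```

```text
t 12.15 p [568.5 210.4 244.4] F [-0.2 -0.2 -1. ] M [-0.03 -0.04  0.02] g 0.348
tool axes(cols)
 [[-1.    -0.001  0.03 ]
 [-0.03   0.001 -1.   ]
 [ 0.001 -1.    -0.001]]
d world [ -0.5   0.6 -16.4] tool units(25mm) [ 0.02  0.66 -0.02] dist 16.0 q [0.29 0.43 1.35 0.   1.37 1.83]
turn tool units(pi/2) [ 0.0006 -0.0003  0.0008] deg [ 0.06 -0.02  0.07]
```

View pics/s9z.png

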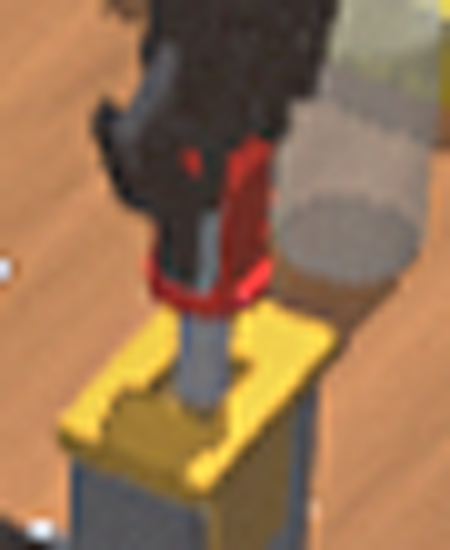

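The tip has entered the slot with no contact. Continuing down to the block.

Call:
play_rows:
  deltas:
    - [[0,0.2,-0.02],[0,0,0]]
    - [[0,0.15,0],[0,0,0]]
    - [[0,0.1,0],[0,0,0]]
    - [[0,0,0],[0,0,0]]
    - [[0,0,0],[0,0,0]]

```text
clock: 12.7
eef_pos: [568.5, 211.0, 232.4]
tool_rot: [-0.011, 0.707, -0.707, 0.01]
force: [-0.4, -0.2, -1.8]
grip_width: 0.345
```

Call:
play_rows:
  deltas:
    - [[0,0.06,0],[0,0,0]]
    - [[0,0.06,0],[0,0,0]]
    - [[0,0.05,0],[0,0,0]]
    - [[0,0,0],[0,0,0]]
    - [[0,0,0],[0,0,0]]

```text
clock: 13.2
eef_pos: [568.7, 211.0, 228.0]
tool_rot: [-0.011, 0.707, -0.707, 0.01]
force: [0.5, -0.7, -1.5]
grip_width: 0.343
```

```bash
python3 - <<'E'
from h import *
plan((568,213,228),0.03+np.pi/2)
E
```

```text
t 13.2 p [568.7 211.  228. ] F [ 0.5 -0.7 -1.5] M [ 0.   -0.01 -0.01] g 0.343
tool axes(cols)
 [[-1.    -0.001  0.03 ]
 [-0.03   0.001 -1.   ]
 [ 0.001 -1.    -0.001]]
d world [-0.7  2.   0. ] tool units(25mm) [ 0.02 -0.   -0.08] dist 2.0 q [0.29 0.44 1.37 0.   1.34 1.84]
turn tool units(pi/2) [ 0.0008 -0.0003  0.0003] deg [ 0.07 -0.03  0.03]
```

Call:
play_rows:
  deltas:
    - [[0,0.03,0],[0,0,0]]
    - [[0,0.03,0],[0,0,0]]
    - [[0,0.03,0],[0,0,0]]
    - [[0,0,0],[0,0,0]]
    - [[0,0,0],[0,0,0]]

```text
clock: 13.7
eef_pos: [568.9, 211.1, 227.7]
tool_rot: [-0.01, 0.708, -0.706, 0.011]
force: [0.2, -0.5, -0.6]
grip_width: 0.342
```

```bash
python3 - <<'E'
from h import *
st()
E
```

```text
t 13.7 p [568.9 211.1 227.7] F [ 0.2 -0.5 -0.6] M [-0.01  0.09  0.02] g 0.342
tool axes(cols)
 [[-1.     0.002  0.03 ]
 [-0.03   0.002 -1.   ]
 [-0.002 -1.    -0.002]]
```

Contact with the block top is at TCP z 227.7, as expected. Sliding toward +y with light downward pressure.

Call:
play_rows:
  deltas:
    - [[0,0.03,-0.03],[0,0,0]]
    - [[0,0.03,-0.03],[0,0,0]]
    - [[0,0.03,-0.03],[0,0,0]]
    - [[0,0.03,-0.03],[0,0,0]]
    - [[0,0.03,-0.03],[0,0,0]]

```text
clock: 14.2
eef_pos: [569.6, 212.8, 227.2]
tool_rot: [0.008, -0.706, 0.708, -0.012]
force: [-4.3, -5.1, 8.1]
grip_width: 0.345
```

```bash
python3 - <<'E'
from h import *
plan((568,213,228),0.03+np.pi/2)
E
```

```text
t 14.2 p [569.6 212.8 227.2] F [-4.3 -5.1  8.1] M [-1.25  0.79 -0.02] g 0.345
tool axes(cols)
 [[-1.     0.006  0.028]
 [-0.028 -0.002 -1.   ]
 [-0.006 -1.     0.002]]
d world [-1.6  0.2  0.8] tool units(25mm) [ 0.06 -0.03 -0.01] dist 2.0 q [ 0.3   0.44  1.37 -0.    1.33  1.84]
turn tool units(pi/2) [-0.0014 -0.001  -0.0035] deg [-0.12 -0.09 -0.32]
```

Call:
play_rows:
  deltas:
    - [[0.03,0.02,0],[0,0,-0.003]]
    - [[0.03,0.02,0],[0,0,-0.002]]
    - [[0.03,0.03,0],[0,0,0]]
    - [[0,0.03,0],[0,0,0]]
    - [[0,0.03,0],[0,0,0]]

```text
clock: 14.7
eef_pos: [567.8, 212.9, 224.3]
tool_rot: [0.01, -0.706, 0.708, -0.01]
force: [-0.1, 1.1, -1.4]
grip_width: 0.344
```

```bash
python3 - <<'E'
from h import *
plan((568,213,228),0.03+np.pi/2)
E
```

```text
t 14.7 p [567.8 212.9 224.3] F [-0.1  1.1 -1.4] M [0.21 0.03 0.02] g 0.344
tool axes(cols)
 [[-1.    -0.     0.028]
 [-0.028 -0.002 -1.   ]
 [ 0.    -1.     0.002]]
d world [0.2 0.1 3.7] tool units(25mm) [-0.01 -0.15 -0.  ] dist 4.0 q [ 0.3   0.44  1.37 -0.    1.33  1.84]
turn tool units(pi/2) [-0.001  -0.0011  0.0001] deg [-0.09 -0.1   0.01]
```

It dropped in: z is 224.3 with no force. Pressing straight down.

Call:
play_rows:
  deltas:
    - [[0,0.06,0],[-0.001,0,0]]
    - [[0,0.06,0],[0,0,0]]
    - [[0,0.06,0],[0,0,0]]
    - [[0,0.06,0],[0,0,0]]
    - [[0,0.06,0],[0,0,0]]

```text
clock: 15.2
eef_pos: [567.7, 213.1, 218.1]
tool_rot: [-0.01, 0.707, -0.707, 0.01]
force: [-3.9, -1.3, 8.1]
grip_width: 0.345
```

```bash
python3 - <<'E'
from h import *
plan((567.8,212.9,200),0.03+np.pi/2)
E
```

```text
t 15.2 p [567.7 213.1 218.1] F [-3.9 -1.3  8.1] M [-0.27  0.86  0.01] g 0.345
tool axes(cols)
 [[-1.     0.001  0.029]
 [-0.029  0.    -1.   ]
 [-0.001 -1.    -0.   ]]
d world [  0.1  -0.2 -18.1] tool units(25mm) [-0.    0.72  0.01] dist 18.0 q [0.3  0.44 1.38 0.   1.32 1.84]
turn tool units(pi/2) [ 0.0003 -0.0009 -0.0004] deg [ 0.03 -0.08 -0.04]
```

Call:
play_rows:
  deltas:
    - [[0.01,0.08,0],[0,0,0]]
    - [[0.01,0.08,0],[0,0,0]]
    - [[0,0.08,0],[0,0,0]]
    - [[0,0.08,0],[0,0,0]]
    - [[0,0.08,0],[0,0,0]]

```text
clock: 15.7
eef_pos: [567.4, 213.1, 212.7]
tool_rot: [-0.008, 0.707, -0.707, 0.012]
force: [-4.6, -0.9, 8.0]
grip_width: 0.344
```

```bash
python3 - <<'E'
from h import *
plan((567.8,212.9,200),0.03+np.pi/2)
E
```

```text
t 15.7 p [567.4 213.1 212.7] F [-4.6 -0.9  8. ] M [-0.22  0.87 -0.01] g 0.344
tool axes(cols)
 [[-1.     0.005  0.029]
 [-0.029  0.001 -1.   ]
 [-0.005 -1.    -0.001]]
d world [  0.4  -0.2 -12.7] tool units(25mm) [-0.01  0.51  0.01] dist 13.0 q [ 0.3   0.45  1.39 -0.    1.3   1.84]
turn tool units(pi/2) [ 0.0007 -0.0008 -0.0031] deg [ 0.07 -0.08 -0.28]
```

Call:
play_rows:
  deltas:
    - [[0.01,0.1,0],[0,0,-0.003]]
    - [[0,0.1,0],[0,0,-0.002]]
    - [[0,0.1,0],[0,0,-0.001]]
    - [[0,0.1,0],[0,0,-0.001]]
    - [[0,0.1,0],[0,0,-0.001]]

```text
clock: 16.2
eef_pos: [567.9, 213.0, 205.1]
tool_rot: [-0.011, 0.708, -0.706, 0.009]
force: [-3.7, -1.2, 8.2]
grip_width: 0.345
```

```bash
python3 - <<'E'
from h import *
plan((567.8,212.9,200),0.03+np.pi/2)
im=snap('scene','s10');zoom(im,290,100,380,200,6,'s10z')
E
```

```text
t 16.2 p [567.9 213.  205.1] F [-3.7 -1.2  8.2] M [-0.25  0.75 -0.03] g 0.345
tool axes(cols)
 [[-1.    -0.002  0.029]
 [-0.029  0.002 -1.   ]
 [ 0.002 -1.    -0.002]]
d world [-0.1 -0.1 -5.1] tool units(25mm) [0.01 0.2  0.  ] dist 5.0 q [0.3  0.46 1.39 0.   1.29 1.84]
turn tool units(pi/2) [ 0.0013 -0.0009  0.0014] deg [ 0.12 -0.08  0.12]
```

View pics/s10z.png

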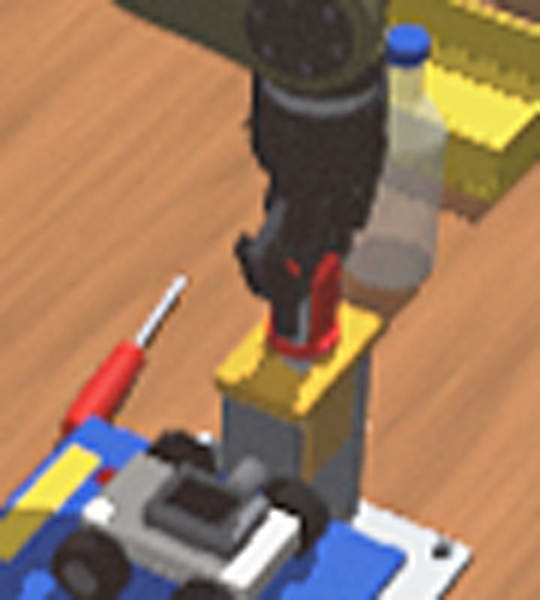

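The collar is about 5 mm above the bridge. Finishing the press.

Call:
play_rows:
  deltas:
    - [[0,0.1,0],[0,0,0]]
    - [[0,0.1,0],[0,0,0]]
    - [[0,0.1,0],[0,0,0]]
    - [[0,0.1,0],[0,0,0]]
    - [[0,0.1,0],[0,0,0]]

```text
clock: 16.75
eef_pos: [568.0, 213.0, 199.7]
tool_rot: [-0.009, 0.708, -0.706, 0.011]
force: [-11.4, -4.4, 23.5]
grip_width: 0.345
```

```bash
python3 - <<'E'
from h import *
plan((567.8,212.9,200),0.03+np.pi/2)
E
```

```text
t 16.75 p [568.  213.  199.7] F [-11.4  -4.4  23.5] M [-0.78  2.22 -0.05] g 0.345
tool axes(cols)
 [[-1.     0.003  0.029]
 [-0.029  0.003 -1.   ]
 [-0.003 -1.    -0.003]]
d world [-0.2 -0.1  0.3] tool units(25mm) [ 0.01 -0.01  0.  ] dist 0.0 q [0.3  0.46 1.4  0.   1.28 1.84]
turn tool units(pi/2) [ 0.0019 -0.0007 -0.0017] deg [ 0.17 -0.06 -0.15]
```

Force rose to about 24 N at z 199.7, where 199.8 was expected, so the collar is seated. Relaxing, then opening.

Call:
play_rows:
  deltas:
    - [[0,0,0],[0,0,0]]
    - [[0,0,0],[0,0,0]]
    - [[0,0,0],[0,0,0]]
    - [[0,0,0],[0,0,0]]
    - [[0,0,0],[0,0,0]]

```text
clock: 17.25
eef_pos: [567.8, 213.0, 199.9]
tool_rot: [-0.009, 0.708, -0.706, 0.011]
force: [-0.8, -0.3, 3.3]
grip_width: 0.34
```

Call:
play_rows:
  deltas:
    - [[0,0,0],[0,0,0]]
    - [[0,0,0],[0,0,0]]
    - [[0,0,0],[0,0,0]]
    - [[0,0,0],[0,0,0]]
    - [[0,0,0],[0,0,0]]
  claw: 0.5

```text
clock: 17.75
eef_pos: [567.9, 212.9, 199.4]
tool_rot: [-0.009, 0.708, -0.706, 0.011]
force: [0.3, 0.3, -0.1]
grip_width: 0.751
```

Call:
play_rows:
  deltas:
    - [[0,-0.3,0],[0,0,0]]
    - [[0,-0.6,0],[0,0,0]]
    - [[0,-1,0],[0,0,0]]
    - [[0,-1,0],[0,0,0]]
    - [[0,-1,0],[0,0,0]]

```text
clock: 18.25
eef_pos: [566.7, 212.3, 298.6]
tool_rot: [-0.011, 0.707, -0.707, 0.009]
force: [0.5, -0.0, -0.0]
grip_width: 0.749
```

Call:
play_rows:
  deltas:
    - [[1,-0.5,0.5],[0,0,0]]
    - [[1,0,1],[0,0,0]]
    - [[1,0,1],[0,0,0]]
    - [[1,0,1],[0,0,0]]
    - [[1,0,1],[0,0,0]]

```text
clock: 18.75
eef_pos: [442.8, 94.9, 317.1]
tool_rot: [-0.01, 0.708, -0.706, 0.013]
force: [0.5, -0.6, 1.0]
grip_width: 0.755
```

```bash
python3 - <<'E'
from h import *
st()
im=snap('scene','s11');zoom(im,270,110,390,240,4.5,'s11z')
im=snap('top','t11');zoom(im,235,145,475,265,3.3,'t11z')
E
```

```text
t 18.75 p [442.8  94.9 317.1] F [ 0.5 -0.6  1. ] M [ 0.07 -0.01 -0.03] g 0.755
tool axes(cols)
 [[-0.999  0.005  0.032]
 [-0.032  0.003 -0.999]
 [-0.005 -1.    -0.003]]
```

View pics/s11z.png

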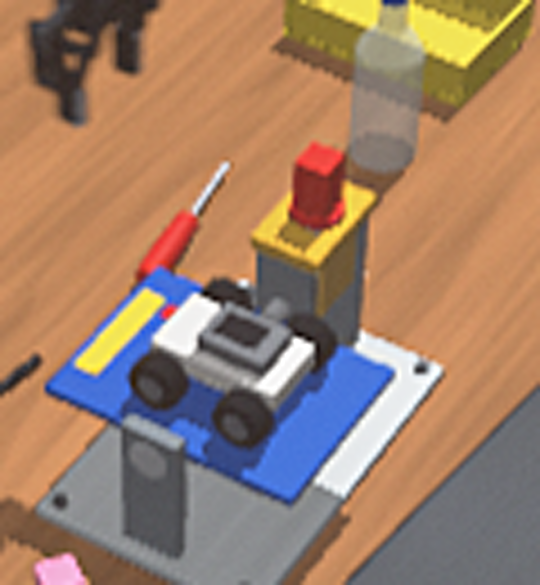

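View pics/t11z.png

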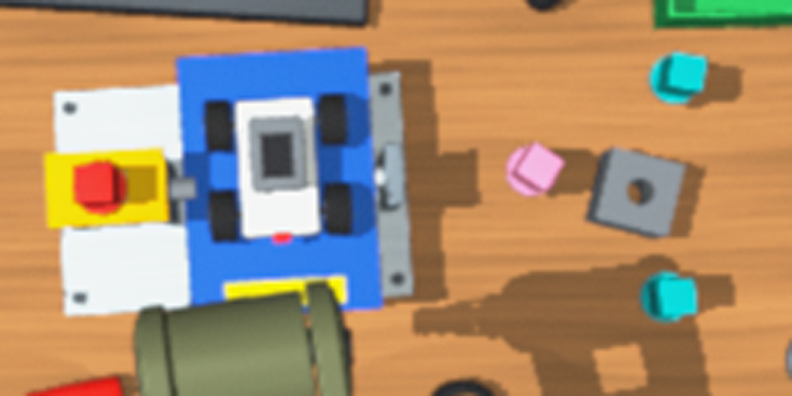

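The pin stands upright with its collar on the bridge, the table is level, and the other things haven't moved. Holding briefly, then handing in.

Call:
play_rows:
  deltas:
    - [[0,0,0],[0,0,0]]
    - [[0,0,0],[0,0,0]]
    - [[0,0,0],[0,0,0]]
    - [[0,0,0],[0,0,0]]
    - [[0,0,0],[0,0,0]]

```text
clock: 19.35
eef_pos: [443.5, 95.2, 318.9]
tool_rot: [-0.008, 0.708, -0.706, 0.013]
force: [-0.2, 0.1, 0.3]
grip_width: 0.753
```

```bash
python3 - <<'E'
from h import *
st()
# angle check: strip ray in scene onto the z=115 plane vs expected near-edge position
S=snap('scene','s12');h=cv2.cvtColor(S,cv2.COLOR_BGR2HSV)
m=cv2.inRange(h,(22,150,120),(32,255,255))
for c in cv2.findContours(m,cv2.RETR_EXTERNAL,cv2.CHAIN_APPROX_NONE)[0]:
    M=cv2.moments(c)
    if M['m00']>40:
        p=(M['m10']/M['m00'],M['m01']/M['m00'])
        if p[0]<325 and p[1]<230: print(p,onz("scene",(p[0],p[1]+1.6),115))
from cell import ticket
print(ticket.job_done())
E
```

```text
t 19.35 p [443.5  95.2 318.9] F [-0.2  0.1  0.3] M [-0.01  0.03 -0.  ] g 0.753
tool axes(cols)
 [[-0.999  0.007  0.031]
 [-0.031  0.003 -1.   ]
 [-0.007 -1.    -0.003]]
(296.0886075949367, 183.42827004219407) [484.09357375  64.21322559 115.        ]
the job is handed in; nothing more can be done
None
```

The table is level and locked with the red-handled pin. I handed the job in at about 19 s of the 72 s allowed.

- **Table:** I pushed the blue table down with the closed fingertips until they stood at 114.4 mm, against 115 mm when level.
- **Pin:** I took it from the rack and fed it down through the slot. It met the brass block's top at the expected height, dropped into the hole after a short slide, and I pressed it past the plug.
- **Seating:** The press stopped hard, with force rising to about 24 N. The tool was at 199.7 mm against an expected 199.8 mm, so the collar is down on the bridge. I then let go and backed away.

**Last checks:**
- The final pictures show the pin upright with its collar on the bridge and the table level.
- The pin sits about 5 mm from my estimate of the slot's centre, inside the 10 mm limit.
- The tool force was about 0 N. I saw no bystander or look-alike moved; this was by eye only, and parts of the desk were outside the close-up views.

**Disagreements:**
- The two cameras placed the slot about 5 to 7 mm apart in y. I corrected the scene camera by 1.6 pixels from the sighted pin tip, which brought them to within about 2 mm.
- With that correction, my final scene-camera check put the strip's centre at (484, 64) mm. I expected about (480, 69) mm if level. That is within image error, but it is not a precise measure of the table's angle.

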